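# Set the capsule mixer one click up and start it

### The arm

A 6-joint arm with a two-finger parallel gripper is mounted at the origin on the work surface. World frame = base frame: x ahead of the robot, y to its left, z up, the work surface at z = 0. Lengths are in mm, angles in rad, forces in N, time in s.
With the tool pointing down it reaches from about 375 to 975 mm from the base axis. Payload 3.8 kg.
Tool frame: the origin (TCP) lies on the mounting face of the last link; the fingertips stand 166 mm ahead of it and the grasp point (between the pads) lies 147 mm ahead of it (pinch_z is the x of the grasp point in the tool frame, in mm); x points along the fingers, y is the direction in which the jaws open and shut, and the axes are right-handed (so a half turn about x gives the same grasp; the last joint's range is limited). The gripper opens to 88 mm and grips with 3 to 60 N. Pads are 18 mm wide; open, the fingers measure 123 mm over their backs; the gripper's body (75 mm by 187 mm) begins 45 mm behind the grasp point.
Start: joints at [1.127, 0.264, 1.604, -0, 1.274, -0.037], TCP at [267.077, 619.911, 404.706] pointing down, gripper open.
Joint ranges: [-2.63, 2.63], [-0.94, 2.18], [0.31, 2.57], [-1.31, 4.45], [0, 2.66], [-2.55, 2.55]. Speed limits (rad/s): [2.57, 2.57, 3.14, 3.14, 3.14, 3.14].

### API

Orientations are given as a unit quaternion [x, y, z, w].
In Python, from station import * gives the robot as it stands.
- The arm moves only by the tool apply_moves, never from a script. Its arguments are lists of equal length, an entry for each row: "xyz": the shift along the tool's x, y, z in mm, a list of three; "dr": the turn, a rotation vector about the tool's x, y, z in degrees, a list of three; "gripper": the closure, from 0 (fully open) to 1 (shut). In form: {"xyz": [[dx, dy, dz], ...], "dr": [[rx, ry, rz], ...], "gripper": [gripper, ...]}. A call has 1 to 10 rows; each row is the pose to reach, as a shift and turn from the pose measured when the call began, along the tool's axes at that moment; what a row does not reach only later rows make up. A row lasts 1/10 s, in which the tool goes at most 50 mm and 8.59 degrees, less where a joint would pass 70% of its speed; a pose out of reach is approached as far as the arm can. A call with a gripper value outside its range is refused whole. The fingers move at their own pace and stop on an object; the grip force is fixed at half the most. Time passes only in rows, so rows that repeat a pose let the fingers close. It gives the time, the measured TCP pose, the force and the opening at its end, in the units of the state.
- get_state(): the state, without advancing time (a new reading comes with each control period).
- grab_frame(name): name is "scene" or "top" or "wrist"; returns a dict with "color" (420x560x3 uint8, red, green, blue), "fovy" (degrees; the focal length in pixels is half the picture's height over the tangent of half this angle, whatever the lens; pixels are square), "cx", "cy" (the principal point, pixels), "dist_coeffs" ([k1, k2, p1, p2, k3] as OpenCV has them; the pictures are not rectified), "view" (4x4, takes a point from world to camera coordinates); the wrist camera has in their place "T_tool_cam" (4x4, takes a point from camera to tool coordinates, whose origin is the TCP and whose axes are the tool frame's). Camera axes: x right, y up, looking along -z (the intrinsics and any distortion apply to the point x, -y, -z); pixel columns grow to the right and rows downward; lengths in mm; the calibration is good to about 2 mm. A picture is of the moment at which its call begins: read the wrist's pose just before it. There is no depth.
- hand_in(): hands the job in, once; it reports no verdict.
The state is a dict: "time_s": time; "joint_pos": joint angles; "qvel": joint speeds; "effort": joint torques, N m; "tcp_pos": TCP position; "orientation": TCP orientation; "wrist_force": force on the tool from outside, world axes, zero at the start; "wrist_torque": the same for the moment, N m; "width": opening from 0.0 (shut) to 1.0 (fully open).
Only numpy, scipy, OpenCV 4.12 (cv2) and the standard library are available. Lean on these libraries where they do the work, as an engineer would, in place of code of your own. Each camera call takes 0.05 s, during which the arm holds its last target.

### The job

On the white dental capsule mixer, rub the knurled time wheel with a fingertip, its top towards the amber dome, exactly one click, so that the orange stripe comes to the top and stays in that click (not the one after) when you let go of it. Then press the green start button all the way down with a fingertip and let it spring back. Work with light touches on these two only, without pinching the wheel or leaning hard on it, and leave the capsule standing on it and everything else on the table as they are.

Things in the scene. Friction and masses are not known exactly. Their poses are not given: they have to be found in the camera images.
- mixer: White capsule mixer, a box screwed to the table, 190 mm (its x) by 210 mm (its y), deck 75 mm above the table. Origin: centre of its underside. x points from its front (controls, roughly towards the robot, turned up to 0.45 rad) to its amber dome; z up. On the deck: wheel at (-45, 62) mm, button at (-45, -62), dome (radius 40, 31 high) at (45, 0).
- dial_crown (a point): Top of the wheel's rim (fixed, does not turn), 89 mm above the table; axes as the mixer's. Dark knurled rubbery wheel, radius 34, width 20, level axle along the mixer's y; stands 14 mm out of the deck between two black cheeks 4 mm high, 24 apart. It is sprung: sinks up to 6 mm, 2 N at first, 8 N fully. Pressed 3 to 5 mm in and dragged along the mixer's x it follows the finger, 34 mm per rad.
- dial (a joint): Wheel angle, rad, growing as its top moves to the mixer's +x (dome). Sprung clicks at 0 (start), 0.6 and 1.2; crests at 0.3 and 0.9, 0.07 N m to pass; past a crest it snaps into the next click unless a finger holds it. Stops -0.12, 1.32. The orange stripe on the rim is 0.6 rad before the top (to the mixer's front) at 0; on top, level with two orange ticks on the deck, at 0.6.
- start_top (a point): Centre of the top face of the green start button, 97 mm above the table; its axes are parallel to the mixer's. Button 28 mm in diameter in a grey collar 44 mm in diameter and 12 mm high above the deck; it is pressed straight down.
- start (a joint): Travel of the start button in m: 0 out, 0.006 fully down; a spring pushes it back, 1.5 N at first, 5 N fully down.
- capsule: Loose blue mixing capsule with a yellow tip, 18 mm in diameter and 34 mm high, standing on the mixer's deck between wheel and button, within 10 mm of (-30, 0) mm in the mixer's frame. Origin: centre of its underside. Leave alone.
- wash_bottle: Loose clear bottle with green cap, 56 mm in diameter, 150 mm high. Origin: centre of its underside. Leave alone.
- black_bowl: Loose black mixing bowl, 76 mm in diameter, 35 mm high. Origin: centre of its underside. Leave alone.
- amber_bottle: Loose amber bottle, 48 mm in diameter, 95 mm high. Origin: centre of its underside. Leave alone.
- rinse_cup: Loose white cup, 68 mm in diameter, 80 mm high. Origin: centre of its underside. Leave alone.
- putty_jar: Loose white jar with red lid, 66 mm in diameter, 60 mm high. Origin: centre of its underside. Leave alone.
- mirror: Loose steel mouth mirror lying on the table, 153 mm long along its x, 7 mm thick. Origin: underside, near mid-length. Leave alone.

How it is judged:
By the outcome, as a careful person would: the job done as asked, in the order asked, and still so for the second after the job is handed in, with the robot touching nothing.
It also fails if it takes over 35 s, if anything falls off the work surface, if the arm or the gripper's body presses on something with over 40 N, if the wrist force passes 120 N, or if a joint passes its speed limit or range.

## Working session

There is one attempt and no reset: what is moved stays moved. The work goes in short steps, Python scripts to look and compute and a tool call to move; the robot and the scene stay as the last step left them, time stands still between calls to the robot, and variables do not carry over. Pictures are saved under pics/ and viewed, and the job is handed in when it is done.

Besides the shell and the picture viewer there is one more tool, called after "Call:" as name(argument=value, ...), one argument or row to a line, values as JSON. apply_moves: Moves the arm, as the interface text tells. Its arguments: {"type":"object","properties":{"xyz":{"type":"array","items":{"type":"array","items":{"type":"number"}}},"dr":{"type":"array","items":{"type":"array","items":{"type":"number"}}},"gripper":{"type":"array","items":{"type":"number"}}},"required":["xyz","dr","gripper"]}

```bash
mkdir -p pics; ls; python3 - <<'E'
from station import *
import cv2,json
s=get_state();print(s)
for n in ["scene","top","wrist"]:
    f=grab_frame(n);cv2.imwrite(f"pics/a_{n}.png",f["color"][:,:,::-1])
    print(n,{k:v for k,v in f.items() if k!="color"})
E
```

```text
pics
{'time_s': 0.0, 'joint_pos': array([ 1.12705314e+00,  2.64720660e-01,  1.60533854e+00, -2.97549390e-05,
        1.27367063e+00, -3.68784495e-02]), 'qvel': array([ 3.73267303e-05, -3.10240314e-04, -2.19162523e-04,  1.60279366e-03,
        1.41310095e-04,  1.39253885e-03]), 'effort': array([ 1.58998220e-03, -5.02130270e+01, -3.56867623e+01,  7.28665106e-02,
        2.95989413e-02, -1.62905590e-04]), 'tcp_pos': array([266.96954435, 619.60054634, 403.4286467 ]), 'orientation': array([ 0.14211888,  0.69269576, -0.14359145,  0.69235562]), 'wrist_force': array([ 0.45098542, -0.66758718,  0.28525953]), 'wrist_torque': array([-0.02920728, -0.03142958, -0.02736248]), 'width': 1.0017891867749724}
scene {'fovy': 55.13942304816389, 'cx': 284.32014964124505, 'cy': 211.84604305442096, 'dist_coeffs': array([-0.03783899,  0.        ,  0.        ,  0.        ,  0.        ]), 'view': array([[ 6.27463266e-01,  7.78606596e-01, -7.84978065e-03,
        -2.97263982e+02],
       [-6.03944955e-01,  4.93020675e-01,  6.26243647e-01,
         3.10047949e+02],
       [ 4.91467538e-01, -3.88204049e-01,  7.79
[... 475 characters left out ...]
      [-9.66434399e-02, -8.59956773e-03,  9.95281916e-01,
        -1.55245777e+03],
       [ 0.00000000e+00,  0.00000000e+00,  0.00000000e+00,
         1.00000000e+00]])}
wrist {'fovy': 66.78103645232332, 'cx': 285.6327212123139, 'cy': 211.74810097898578, 'dist_coeffs': array([-0.02207769,  0.        ,  0.        ,  0.        ,  0.        ]), 'T_tool_cam': array([[ 1.47627551e-03,  2.86310874e-01, -9.58135640e-01,
         1.97439616e+01],
       [ 9.99998878e-01, -1.79595570e-04,  1.48711063e-03,
         9.90819634e-01],
       [ 2.53699027e-04, -9.58136760e-01, -2.86310818e-01,
        -7.39013511e+01],
       [ 0.00000000e+00,  0.00000000e+00,  0.00000000e+00,
         1.00000000e+00]])}
```

View pics/a_top.png

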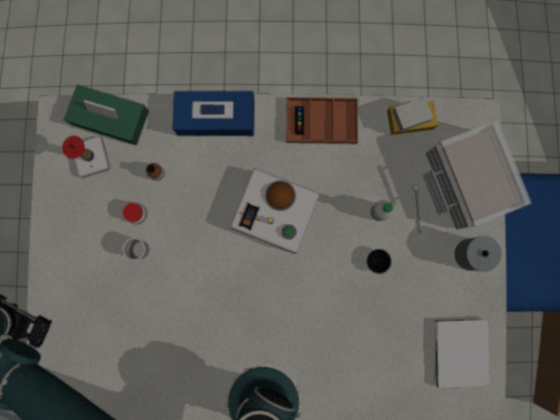

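View pics/a_scene.png

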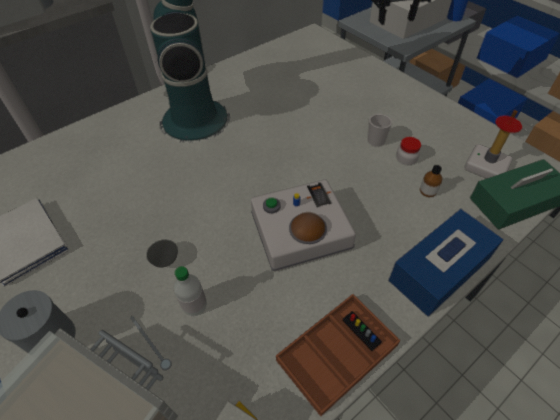

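View pics/a_wrist.png

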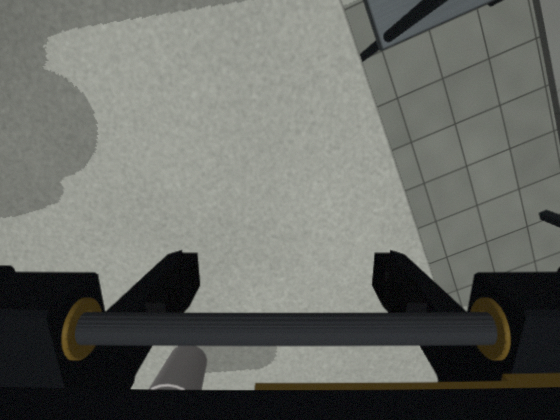

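```bash
cat > h.py <<'E'
from station import *
import cv2,numpy as np
from scipy.spatial.transform import Rotation as R
def cam(f,st=None):
    h=f["color"].shape[0]; fl=h/2/np.tan(np.radians(f["fovy"]/2))
    K=np.array([[fl,0,f["cx"]],[0,fl,f["cy"]],[0,0,1]])
    if "view" in f: V=np.array(f["view"]); W=np.linalg.inv(V)
    else:
        T=np.eye(4);T[:3,:3]=R.from_quat(st["orientation"]).as_matrix();T[:3,3]=st["tcp_pos"]
        W=T@np.array(f["T_tool_cam"])
    return K,np.array(f["dist_coeffs"]),W
def ray(c,px):
    K,d,W=c
    p=cv2.undistortPoints(np.array(px,float).reshape(-1,1,2),K,d).reshape(-1,2)
    D=np.c_[p[:,0],-p[:,1],-np.ones(len(p))]@W[:3,:3].T
    return W[:3,3],D
def onz(c,px,z):
    o,D=ray(c,px); return o+D*((z-o[2])/D[:,2])[:,None]
def proj(c,P):
    K,d,W=c; V=np.linalg.inv(W); Q=np.atleast_2d(P)@V[:3,:3].T+V[:3,3]
    Q=Q*[1,-1,-1]
    return cv2.projectPoints(Q,np.zeros(3),np.zeros(3),K,d)[0].reshape(-1,2)
def cen(m,ox=0,oy=0):
    n,l,s,c=cv2.connectedComponentsWithStats(m.astype(np.uint8)); 
    return sorted([(int(s[i,4]),c[i]+[ox,oy]) for i in range(1,n) if s[i,4]>4],key=lambda t:-t[0])
E
python3 - <<'E'
from h import *
s=get_state();print(R.from_quat(s["orientation"]).as_matrix().round(3))
B={"top":(225,160,330,260),"scene":(240,170,360,275)}
C={}
for n in B:
    f=grab_frame(n);C[n]=cam(f);x0,y0,x1,y1=B[n]
    im=f["color"][y0:y1,x0:x1]
    cv2.imwrite(f"pics/b_{n}.png",cv2.resize(im[:,:,::-1],None,fx=6,fy=5.7,interpolation=cv2.INTER_CUBIC))
    hsv=cv2.cvtColor(im,cv2.COLOR_RGB2HSV)
    H,S,V=[hsv[:,:,i].astype(int) for i in range(3)]
    for nm,m in [("green",(H>45)&(H<85)&(S>100)),("dome",(H<20)&(S>110)&(V>40)),("blue",(H>100)&(H<130)&(S>120)),("yel",(H>20)&(H<35)&(S>110)),("dark",(V<45))]:
        print(n,nm,[(a,b.round(1)) for a,b in cen(m,x0,y0)[:3]])
E
```

```text
[[-0.001  0.396  0.918]
 [-0.002  0.918 -0.396]
 [-1.    -0.002 -0.   ]]
top green [(60, array([288.6, 231.4]))]
top dome [(539, array([280.2, 195. ])), (41, array([246.3, 222.2]))]
top blue []
top yel [(9, array([270., 220.]))]
top dark [(205, array([249.2, 214.8]))]
scene green [(86, array([271.1, 202.6]))]
scene dome [(708, array([307.7, 227.1])), (27, array([315.7, 187.4]))]
scene blue [(33, array([296.3, 201.9]))]
scene yel [(22, array([296.1, 195.3]))]
scene dark [(86, array([313.6, 194. ])), (54, array([323.8, 194.1]))]
```

```bash
python3 - <<'E'
import cv2,numpy as np
a=cv2.imread("pics/b_top.png");b=cv2.imread("pics/b_scene.png");print(a.shape,b.shape)
E
```

```text
(570, 630, 3) (598, 720, 3)
```

View pics/b_top.png

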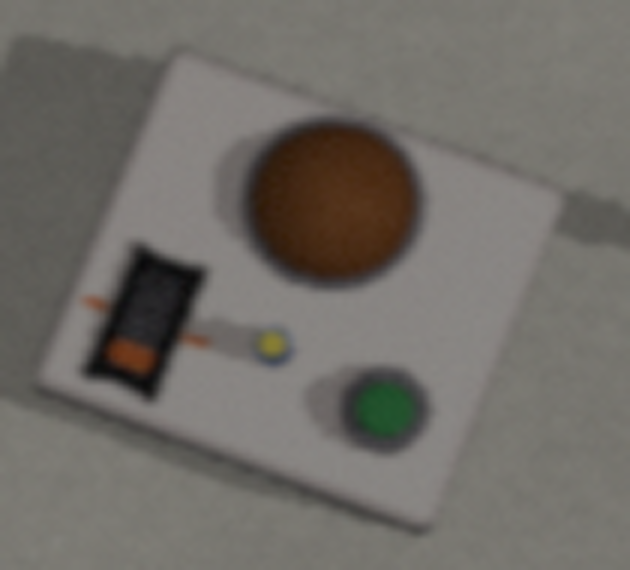

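View pics/b_scene.png

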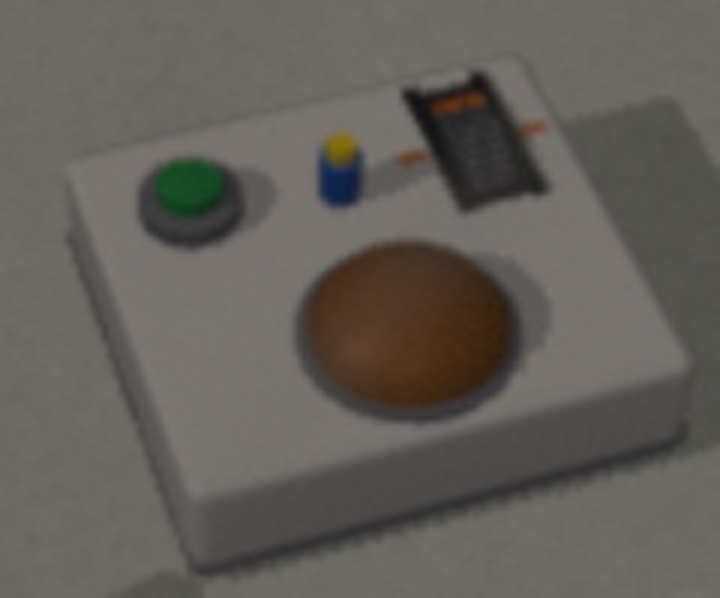

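The crops show the stripe on the wheel's front side (top crop 131,355), the orange ticks, the capsule between wheel and button, and all four deck corners.

```bash
python3 - <<'E'
from h import *
f=grab_frame("top");c=cam(f);g=grab_frame("scene");d=cam(g)
# cv2.resize: src=(dst+.5)/s-.5
def up(p,x0,y0,sx,sy): p=np.array(p,float); return np.c_[(p[:,0]+.5)/sx-.5+x0,(p[:,1]+.5)/sy-.5+y0]
ct=up([(183,50),(562,197),(428,528),(42,383)],225,160,6,5.7)
cs=up([(690,368),(198,495),(68,162),(518,55)],240,170,6,5.7)  # BL? far-dome corners
P=onz(c,ct,75);Q=onz(d,cs,75)
# order: +x+y, +x-y, -x-y, -x+y
L=np.array([[95,105],[95,-105],[-95,-105],[-95,105]],float)
for nm,X in(("top",P),("scene",Q)):
    print(nm,X.round(1).tolist())
    X2=X[:,:2];m=X2.mean(0);A=X2-m
    th=np.arctan2((L[:,0]*A[:,1]-L[:,1]*A[:,0]).sum(),(L*A).sum())
    r=np.array([[np.cos(th),-np.sin(th)],[np.sin(th),np.cos(th)]])
    print(m.round(1),th.round(3),(A-L@r.T).round(1).tolist())
    for k,p in dict(wheel=(-45,62),start=(-45,-62),dome=(45,0)).items(): print(k,(m+r@np.array(p)).round(1))
def tri(a,b):
    o1,D1=ray(c,[a]);o2,D2=ray(d,[b]);u,v=D1[0]/np.linalg.norm(D1),D2[0]/np.linalg.norm(D2)
    t=np.linalg.lstsq(np.c_[u,-v],o2-o1,rcond=None)[0];p,q=o1+t[0]*u,o2+t[1]*v
    return ((p+q)/2).round(1),np.linalg.norm(p-q).round(2)
print("start plane",onz(c,[(288.6,231.4)],97).round(1),onz(d,[(271.1,202.6)],97).round(1),tri((288.6,231.4),(271.1,202.6)))
print("dome rim approx",onz(c,[(280.2,195)],85).round(1),onz(d,[(307.7,227.1)],87).round(1))
tt=up([(95,303),(196,341)],225,160,6,5.7);ts=up([(535,128),(411,158)],240,170,6,5.7)
print("ticks",onz(c,tt,75).round(1).tolist(),onz(c,tt,75).mean(0).round(1),onz(d,ts,75).round(1).tolist(),onz(d,ts,75).mean(0).round(1))
E
```

```text
top [[694.9, 28.3, 75.0], [620.6, -157.5, 75.0], [450.6, -93.7, 75.0], [522.2, 93.9, 75.0]]
[572.1 -32.3] -0.367 [[-3.5, -3.3], [-2.4, 6.8], [4.9, 2.4], [1.0, -5.9]]
wheel [552.3  41.8]
start [507.8 -73.9]
dome [614.1 -48.4]
scene [[700.2, 28.3, 75.0], [627.9, -157.2, 75.0], [457.4, -93.5, 75.0], [528.6, 95.5, 75.0]]
[578.5 -31.7] -0.366 [[-4.6, -4.0], [-1.8, 6.6], [5.1, 2.3], [1.3, -4.8]]
wheel [558.7  42.3]
start [514.3 -73.5]
dome [620.6 -47.8]
start plane [[509.4 -71.5  97. ]] [[516.4 -74.3  97. ]] (array([510.3, -71. ,  88.8]), np.float64(1.67))
dome rim approx [[615.5 -46.4  85. ]] [[622.2 -49.   87. ]]
ticks [[563.4, 68.9, 75.0], [544.5, 19.6, 75.0]] [554.   44.2  75. ] [[566.0, 70.9, 75.0], [546.2, 18.8, 75.0]] [556.1  44.8  75. ]
```

Call:
apply_moves(
  xyz=[
    [0, -48, 50],
    [0, -95, 99],
    [0, -143, 149],
    [0, -191, 199],
    [0, -238, 248],
    [0, -286, 298],
    [0, -334, 348],
    [0, -382, 397],
    [0, -429, 447],
    [0, -477, 497],
  ],
  dr=[
    [-0.2, 0, 0],
    [-0.5, 0, 0],
    [-0.7, 0, 0],
    [-0.9, 0, 0],
    [-1.2, 0, 0],
    [-1.4, 0, 0],
    [-1.6, 0, 0],
    [-1.8, 0, 0],
    [-2.1, 0, 0],
    [-2.3, 0, 0],
  ],
  gripper=[1, 1, 1, 1, 1, 1, 1, 1, 1, 1],
)

```text
time_s: 1.35
tcp_pos: [461.5, 157.2, 405.0]
orientation: [0.129, 0.695, -0.129, 0.696]
wrist_force: [0.6, -0.4, -0.8]
width: 0.116
```

Call:
apply_moves(
  xyz=[
    [0, -45, 43],
    [0, -90, 86],
    [0, -134, 129],
    [0, -134, 129],
    [0, -134, 129],
    [0, -134, 129],
  ],
  dr=[
    [0, 0, 0],
    [0, 0, 0],
    [0, 0, 0],
    [0, 0, 0],
    [0, 0, 0],
    [0, 0, 0],
  ],
  gripper=[1, 1, 1, 1, 1, 1],
)

```text
time_s: 1.95
tcp_pos: [534.0, -14.9, 405.0]
orientation: [0.13, 0.695, -0.129, 0.695]
wrist_force: [-0.8, 0.3, 0.9]
width: 0.004
```

```bash
python3 - <<'E'
from h import *
s=get_state();f=grab_frame("wrist");print(s["time_s"],s["tcp_pos"],R.from_quat(s["orientation"]).as_matrix().round(4),s["wrist_force"],s["width"])
cv2.imwrite("pics/c_wrist.png",f["color"][:,:,::-1])
import pickle;pickle.dump((s,f),open("c.pkl","wb"))
E
```

```text
1.95 [534.01561988 -14.88218872 404.98318803] [[ 5.000e-04  3.604e-01  9.328e-01]
 [ 4.000e-04  9.328e-01 -3.604e-01]
 [-1.000e+00  6.000e-04  3.000e-04]] [-0.79974648  0.25852968  0.8940314 ] 0.004041814848749748
```

View pics/c_wrist.png

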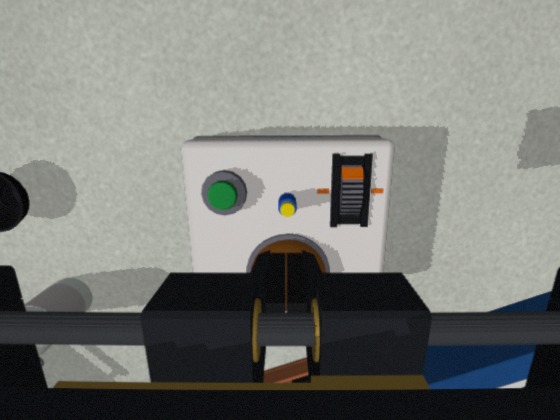

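The wrist view shows the button at (222,195), the wheel at (351,190) with the stripe at (352,172), ticks at (322,191) and (377,191), and the shut fingertips at about (288,270).

```bash
python3 - <<'E'
from h import *
import pickle;s,f=pickle.load(open("c.pkl","rb"));c=cam(f,s)
im=f["color"];hsv=cv2.cvtColor(im,cv2.COLOR_RGB2HSV);H,S,V=[hsv[:,:,i].astype(int) for i in range(3)]
sub=np.zeros(H.shape,bool);sub[130:240,180:400]=1
g=cen(sub&(H>45)&(H<85)&(S>100));o=cen(sub&(H<18)&(S>120)&(V>60));y=cen(sub&(H>20)&(H<35)&(S>110))
print("green",g[:2]);print("or",o[:5]);print('yel',y[:1])
print("start",onz(c,[g[0][1]],97).round(1))
t=[q for q in o if q[0]<80 and abs(q[1][1]-191)<6]
X=onz(c,[q[1] for q in t],75);print("ticks",X.round(1).tolist(),X.mean(0).round(1))
m=np.array([X[:,0],X[:,1]]);d=X[0]-X[1];d*=np.sign(d[1]);print("yaw mixer",np.arctan2(-d[0],d[1]))
dk=cen(sub&(V<60));print("dark",dk[:4])
print("capsule",onz(c,[y[0][1]],109).round(1))
Rm=R.from_quat(s["orientation"]).as_matrix()
for zt in(89,97): print("tip px",proj(c,s["tcp_pos"]+Rm[:,0]*166).round(1))
# yaw from deck front edge
e=[]
for x in range(200,380,4):
    col=im[130:155,x].astype(int).sum(1);e.append((x,130+int(np.argmax(np.diff(col))))) 
print(e[::6])
E
```

```text
green [(684, array([221.96637427, 194.8245614 ]))]
or [(292, array([352.1130137 , 172.96917808])), (56, array([322.60714286, 190.92857143])), (47, array([376.61702128, 190.53191489]))]
yel [(165, array([287.07272727, 209.        ]))]
start [[509.1 -68.   97. ]]
ticks [[545.0, 21.2, 75.0], [564.0, 71.6, 75.0]] [554.5  46.4  75. ]
yaw mixer -0.36057070245876427
dark [(1858, array([349.88213132, 191.26803014])), (28, array([239.67857143, 180.14285714])), (14, array([234.57142857, 188.85714286]))]
capsule [[540.5 -15.2 109. ]]
tip px [[284.1 268.8]]
tip px [[284.1 268.8]]
[(200, 141), (224, 140), (248, 140), (272, 140), (296, 140), (320, 139), (344, 140), (368, 139)]
```

Call:
apply_moves(
  xyz=[
    [0, 32, -6],
    [0, 63, -12],
    [30, 63, -12],
    [65, 63, -12],
    [100, 63, -12],
    [125, 63, -12],
    [138, 63, -12],
    [140, 63, -12],
    [140, 63, -12],
    [140, 63, -12],
  ],
  dr=[
    [0, 0, 0],
    [0, 0, 0],
    [0, 0, 0],
    [0, 0, 0],
    [0, 0, 0],
    [0, 0, 0],
    [0, 0, 0],
    [0, 0, 0],
    [0, 0, 0],
    [0, 0, 0],
  ],
  gripper=[1, 1, 1, 1, 1, 1, 1, 1, 1, 1],
)

```text
time_s: 3.0
tcp_pos: [546.1, 49.5, 266.8]
orientation: [0.129, 0.694, -0.128, 0.696]
wrist_force: [0.4, -0.0, 0.1]
width: -0.0
```

```bash
python3 - <<'E'
from h import *
s=get_state();print(s["time_s"],s["tcp_pos"],s["wrist_force"])
for n in("wrist","scene"):
    f=grab_frame(n);cv2.imwrite(f"pics/d_{n}.png",f["color"][:,:,::-1])
    c=cam(f,s)
    if n=="scene":
        im=f["color"][130:290,220:400];cv2.imwrite("pics/d_scene.png",cv2.resize(im[:,:,::-1],None,fx=4,fy=3.7,interpolation=cv2.INTER_CUBIC))
for i in range(3):print(get_state()["wrist_force"])
E
```

```text
3.0 [546.05591582  49.5409832  266.80691332] [ 0.43240332 -0.00890276  0.1002764 ]
[-0.42486051 -0.26691311  1.03147834]
[-0.42486051 -0.26691311  1.03147834]
[-0.42486051 -0.26691311  1.03147834]
```

View pics/d_wrist.png

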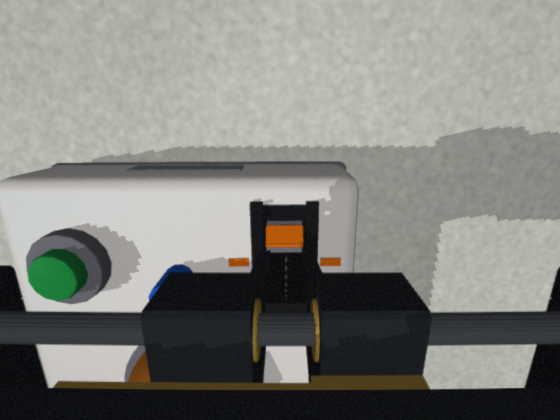

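View pics/d_scene.png

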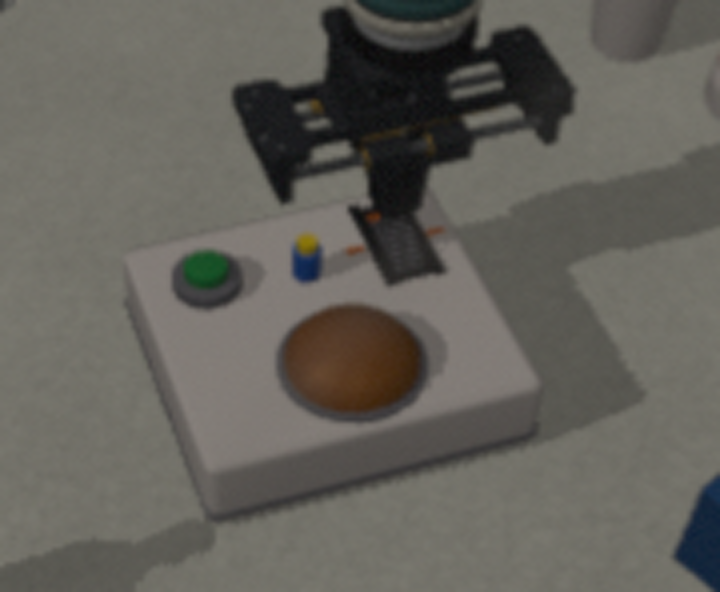

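```bash
python3 - <<'E'
from h import *
s=get_state();f=grab_frame("wrist");c=cam(f,s);Rm=R.from_quat(s["orientation"]).as_matrix()
im=f["color"];hsv=cv2.cvtColor(im,cv2.COLOR_RGB2HSV);H,S,V=[hsv[:,:,i].astype(int) for i in range(3)]
sub=np.zeros(H.shape,bool);sub[210:300,20:400]=1
o=cen(sub&(H<18)&(S>120)&(V>60));print(o[:5])
t=[q for q in o if abs(q[1][1]-262)<6 and abs(q[1][0]-285)>30][:2]
X=onz(c,[q[1] for q in t],75);print(X.mean(0).round(1),"tool offset",((X.mean(0)-s["tcp_pos"])@Rm).round(1))
b=cen((H>45)&(H<85)&(S>100)&sub)[0];Y=onz(c,[b[1]],97)[0];print(s["tcp_pos"],"btn",b,Y.round(1),((Y-s["tcp_pos"])@Rm).round(1))
E
```

```text
[(835, array([284.47784431, 235.53892216])), (160, array([330.5, 261.5])), (144, array([238.49305556, 261.84027778]))]
[554.6  46.4  75. ] tool offset [191.8   0.    8.4]
[546.02738272  49.2725088  266.7985176 ] btn (2313, array([ 57.50583658, 274.08906182])) [508.6 -64.5  97. ] [ 169.6 -119.9    5.3]
```

Call:
apply_moves(
  xyz=[
    [5, 0, 0],
    [9, 0, 0],
    [11, 0, 0],
    [12.5, 0, 0],
    [14, 0, 0],
    [15, 0, 0],
    [15, 0, 0],
  ],
  dr=[
    [0, 0, 0],
    [0, 0, 0],
    [0, 0, 0],
    [0, 0, 0],
    [0, 0, 0],
    [0, 0, 0],
    [0, 0, 0],
  ],
  gripper=[1, 1, 1, 1, 1, 1, 1],
)

```text
time_s: 3.85
tcp_pos: [546.2, 49.0, 252.0]
orientation: [0.129, 0.694, -0.129, 0.697]
wrist_force: [-2.1, -1.3, 5.2]
width: 0.007
```

Call:
apply_moves(
  xyz=[
    [0.8, 0, 0],
    [0.8, 0, 2],
    [0.8, 0, 4],
    [0.8, 0, 6],
    [0.8, 0, 8],
    [0.8, 0, 10],
    [0.8, 0, 12],
    [0.8, 0, 14],
  ],
  dr=[
    [0, 0, 0],
    [0, 0, 0],
    [0, 0, 0],
    [0, 0, 0],
    [0, 0, 0],
    [0, 0, 0],
    [0, 0, 0],
    [0, 0, 0],
  ],
  gripper=[1, 1, 1, 1, 1, 1, 1, 1],
)

```text
time_s: 4.65
tcp_pos: [559.8, 43.8, 252.0]
orientation: [0.129, 0.693, -0.129, 0.697]
wrist_force: [0.7, -2.1, 6.0]
width: 0.004
```

```bash
python3 - <<'E'
from h import *
s=get_state();print(s["time_s"],s["tcp_pos"],s["wrist_force"])
for n in("wrist","top"):
    f=grab_frame(n);im=f["color"]
    if n=="top": im=cv2.resize(im[160:260,225:330],None,fx=6,fy=5.7,interpolation=cv2.INTER_CUBIC)
    cv2.imwrite(f"pics/e_{n}.png",im[:,:,::-1])
E
```

```text
4.65 [559.81718433  43.82555158 251.9967018 ] [ 0.65819736 -2.07267564  6.02715878]
```

View pics/e_wrist.png

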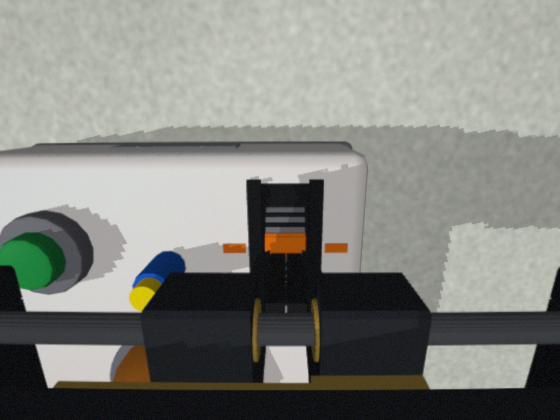

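The stripe, at (286,243), has followed the finger and is nearly level with the ticks. I'll drag a little further, then lift off.

Call:
apply_moves(
  xyz=[
    [0, 0, 2],
    [0, 0, 4],
    [0, 0, 5],
    [0, 0, 5],
    [-3, 0, 5],
    [-8, 0, 5],
    [-20, 0, 5],
    [-45, 0, 3],
    [-85, 0, 0],
    [-120, 0, 0],
  ],
  dr=[
    [0, 0, 0],
    [0, 0, 0],
    [0, 0, 0],
    [0, 0, 0],
    [0, 0, 0],
    [0, 0, 0],
    [0, 0, 0],
    [0, 0, 0],
    [0, 0, 0],
    [0, 0, 0],
  ],
  gripper=[1, 1, 1, 1, 1, 1, 1, 1, 1, 1],
)

```text
time_s: 5.75
tcp_pos: [558.8, 44.0, 373.8]
orientation: [0.129, 0.693, -0.129, 0.697]
wrist_force: [0.3, 0.7, -0.2]
width: 0.006
```

```bash
python3 - <<'E'
from h import *
s=get_state();f=grab_frame("wrist");c=cam(f,s);Rm=R.from_quat(s["orientation"]).as_matrix()
print(s["time_s"],s["tcp_pos"],s["wrist_force"])
im=f["color"];cv2.imwrite("pics/f_wrist.png",im[:,:,::-1]);hsv=cv2.cvtColor(im,cv2.COLOR_RGB2HSV);H,S,V=[hsv[:,:,i].astype(int) for i in range(3)]
o=cen((H<18)&(S>120)&(V>60));print([q for q in o if q[1][1]<260])
sub=np.zeros(H.shape,bool);sub[100:300,20:400]=1
b=cen((H>45)&(H<85)&(S>100)&sub)[0];Y=onz(c,[b[1]],97)[0];print("btn",b,Y.round(1),((Y-s["tcp_pos"])@Rm).round(1))
E
```

```text
5.75 [558.82989555  43.96655565 373.75354282] [ 0.31115947  0.66044117 -0.15432854]
[(357, array([285.13445378, 198.35294118])), (139, array([550.05755396, 198.11510791])), (65, array([255., 195.])), (63, array([315.19047619, 195.        ]))]
btn (905, array([138.96022099, 199.73701657])) [509.5 -67.3  97. ] [ 276.5 -122.1   -7.6]
```

View pics/f_wrist.png

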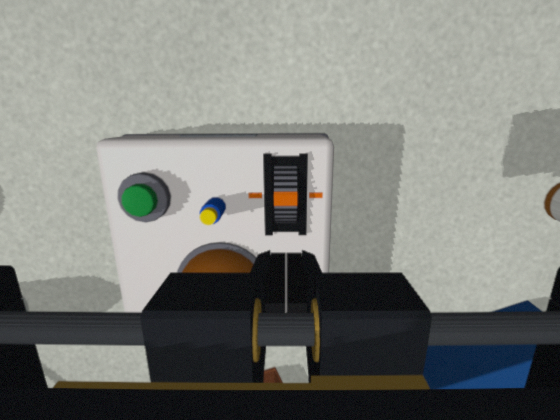

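The stripe at (285,198) is now level with the ticks at (255,195) and (315,195), so the wheel is in the right click with the finger off it. Next is the button.

Call:
apply_moves(
  xyz=[
    [0, -45, -2],
    [0, -90, -4],
    [0, -122.5, -5],
    [35, -122.5, -5],
    [70, -122.5, -5],
    [92, -122.5, -5],
    [102, -122.5, -5],
    [104, -122.5, -5],
    [104, -122.5, -5],
  ],
  dr=[
    [0, 0, 0],
    [0, 0, 0],
    [0, 0, 0],
    [0, 0, 0],
    [0, 0, 0],
    [0, 0, 0],
    [0, 0, 0],
    [0, 0, 0],
    [0, 0, 0],
  ],
  gripper=[1, 1, 1, 1, 1, 1, 1, 1, 1],
)

```text
time_s: 6.7
tcp_pos: [514.6, -68.4, 277.1]
orientation: [0.13, 0.689, -0.128, 0.701]
wrist_force: [-0.1, 0.2, -0.3]
width: 0.003
```

```bash
python3 - <<'E'
from h import *
s=get_state();f=grab_frame("wrist");print(s["time_s"],s["tcp_pos"],s["wrist_force"])
cv2.imwrite("pics/g_wrist.png",f["color"][:,:,::-1])
E
```

```text
6.7 [514.63888785 -68.39471739 277.06819358] [-0.12634181  0.2475689  -0.2526847 ]
```

View pics/g_wrist.png

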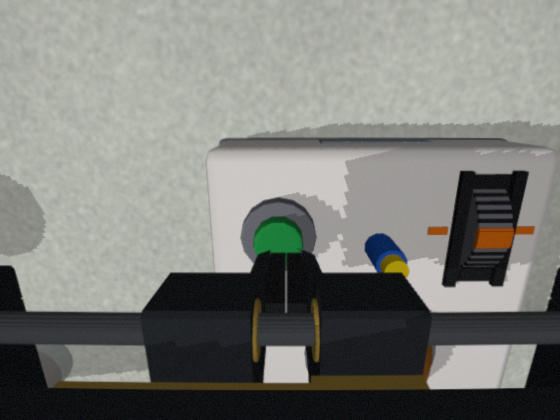

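Call:
apply_moves(
  xyz=[
    [0, -2.5, -4],
    [0, -2.5, -4],
    [0, -2.5, -4],
    [0, -2.5, -4],
  ],
  dr=[
    [0, 1, 0],
    [0, 1, 0],
    [0, 1, 0],
    [0, 1, 0],
  ],
  gripper=[1, 1, 1, 1],
)

```text
time_s: 7.15
tcp_pos: [510.5, -69.4, 278.0]
orientation: [0.131, 0.694, -0.126, 0.696]
wrist_force: [0.8, 0.1, 0.4]
width: 0.004
```

```bash
python3 - <<'E'
from h import *
s=get_state();f=grab_frame("wrist");c=cam(f,s);Rm=R.from_quat(s["orientation"]).as_matrix();print(s["time_s"],s["tcp_pos"],s["wrist_force"],Rm.round(4))
im=f["color"];cv2.imwrite("pics/h_wrist.png",im[:,:,::-1])
gray=cv2.cvtColor(im,cv2.COLOR_RGB2HSV)
H,S,V=[gray[:,:,i].astype(int) for i in range(3)]
m=((H>45)&(H<85)&(S>100));m[:,:200]=0;m[:,360:]=0
n=cv2.findContours(m.astype(np.uint8),0,1)[0];q=max(n,key=cv2.contourArea)[:,0]
up=q[q[:,1]<np.percentile(q[:,1],80)]
print("cols",q.min(0),q.max(0))
P=onz(c,up,97);L=(P-s["tcp_pos"])@Rm
# circle fit on upper arc in tool yz
h=L[L[:,2]<np.median(L[:,2])][:,1:]
A=np.c_[2*h,np.ones(len(h))];x=np.linalg.lstsq(A,(h**2).sum(1),rcond=None)[0];print("ctr yz",x[:2],np.sqrt(x[2]+x[0]**2+x[1]**2))
E
```

```text
7.15 [510.45529674 -69.38890655 278.03168332] [0.82855481 0.1453997  0.44890355] [[ 0.0034  0.3582  0.9336]
 [ 0.006   0.9336 -0.3582]
 [-1.      0.0068  0.001 ]]
cols [258 227] [306 275]
ctr yz [-1.16969948 -4.65710124] 12.67086737283844
```

View pics/h_wrist.png

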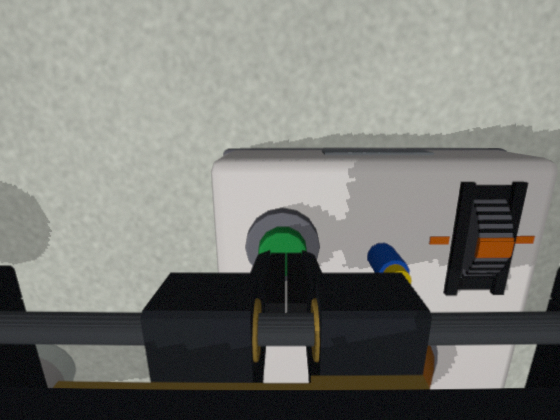

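Call:
apply_moves(
  xyz=[
    [4, -2, -2],
    [9, -2, -2],
    [13, -2, -2],
    [15, -2, -2],
    [17, -2, -2],
    [18.5, -2, -2],
    [20, -2, -2],
    [20, -2, -2],
  ],
  dr=[
    [0, 0, 0],
    [0, 0, 0],
    [0, 0, 0],
    [0, 0, 0],
    [0, 0, 0],
    [0, 0, 0],
    [0, 0, 0],
    [0, 0, 0],
  ],
  gripper=[1, 1, 1, 1, 1, 1, 1, 1],
)

```text
time_s: 8.0
tcp_pos: [507.7, -70.4, 257.9]
orientation: [0.131, 0.695, -0.126, 0.696]
wrist_force: [-3.3, -0.7, 5.0]
width: 0.005
```

Call:
apply_moves(
  xyz=[
    [0.6, 0, 0],
    [1.2, 0, 0],
    [1.2, 0, 0],
  ],
  dr=[
    [0, 0, 0],
    [0, 0, 0],
    [0, 0, 0],
  ],
  gripper=[1, 1, 1],
)

```text
time_s: 8.3
tcp_pos: [507.8, -70.4, 257.4]
orientation: [0.131, 0.695, -0.126, 0.696]
wrist_force: [-4.6, 0.9, 8.2]
width: 0.005
```

Call:
apply_moves(
  xyz=[
    [0.8, 0, 0],
    [0.8, 0, 0],
  ],
  dr=[
    [0, 0, 0],
    [0, 0, 0],
  ],
  gripper=[1, 1],
)

```text
time_s: 8.5
tcp_pos: [507.8, -70.4, 257.4]
orientation: [0.131, 0.695, -0.126, 0.696]
wrist_force: [-4.6, 0.3, 8.2]
width: 0.005
```

Call:
apply_moves(
  xyz=[
    [1.6, 0, 0],
    [1.6, 0, 0],
  ],
  dr=[
    [0, 0, 0],
    [0, 0, 0],
  ],
  gripper=[1, 1],
)

```text
time_s: 8.7
tcp_pos: [507.9, -70.4, 257.2]
orientation: [0.131, 0.695, -0.126, 0.696]
wrist_force: [-7.2, 0.7, 13.4]
width: 0.005
```

Force rose to 13 N with only 0.2 mm more travel, so the button is at its stop. Releasing straight up.

Call:
apply_moves(
  xyz=[
    [-2, 0, 0],
    [-6, 0, 0],
    [-12, 0, 0],
    [-30, 0, 0],
    [-70, 0, 0],
    [-115, 0, 0],
    [-115, 0, 0],
    [-115, 0, 0],
  ],
  dr=[
    [0, 0, 0],
    [0, 0, 0],
    [0, 0, 0],
    [0, 0, 0],
    [0, 0, 0],
    [0, 0, 0],
    [0, 0, 0],
    [0, 0, 0],
  ],
  gripper=[1, 1, 1, 1, 1, 1, 1, 1],
)

```text
time_s: 9.5
tcp_pos: [508.4, -71.2, 374.0]
orientation: [0.131, 0.693, -0.126, 0.697]
wrist_force: [-0.6, 0.4, 0.3]
width: 0.008
```

```bash
python3 - <<'E'
from h import *
s=get_state();f=grab_frame("wrist");print(s["time_s"],s["tcp_pos"],s["wrist_force"])
cv2.imwrite("pics/i_wrist.png",f["color"][:,:,::-1])
g=grab_frame("scene");im=g["color"][130:290,220:400];cv2.imwrite("pics/i_scene.png",cv2.resize(im[:,:,::-1],None,fx=4,fy=3.7,interpolation=cv2.INTER_CUBIC))
E
```

```text
9.5 [508.38175833 -71.17592073 373.97278375] [-0.58836924  0.42242037  0.33894959]
```

View pics/i_wrist.png

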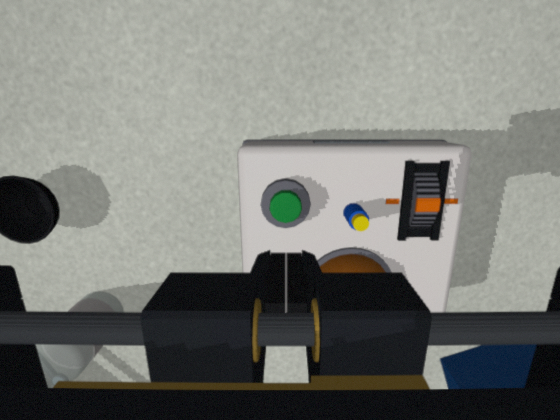

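View pics/i_scene.png

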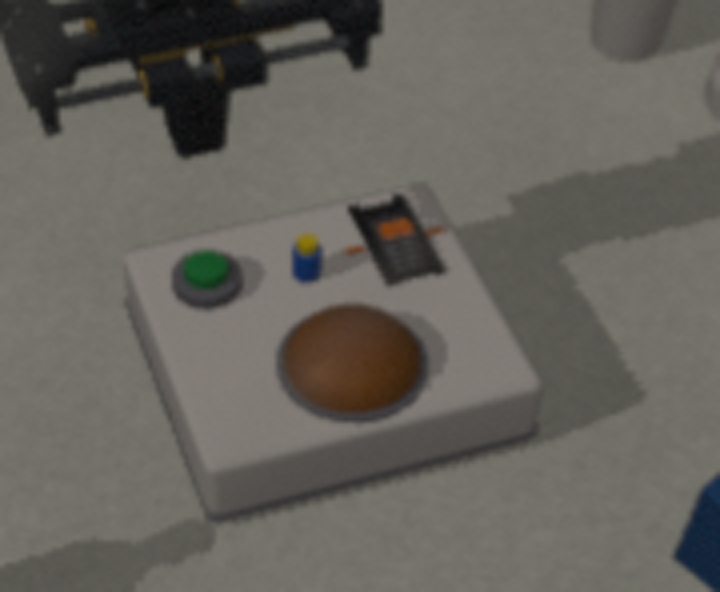

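Both views show the stripe level with the ticks (wrist view: stripe 428,205; ticks 391,202 and 452,201). The button is back up at (285,207) and the capsule is still standing at (357,218).

```bash
python3 -c "
from station import *
print(hand_in())"
```

```text
the job is handed in; nothing more can be done
None
```

The wheel is one click on, with the orange stripe on top, and the green start button has been pressed fully down and released. I handed the job in at about 9.6 s of the 35 s allowed.

- **Wheel:** I used the shut fingertips as one finger, pressed about 3–4 mm in (5–6 N), and dragged the rim about 19 mm towards the dome. After lifting off, and again at the end, the wrist view showed the stripe level with the two ticks.
- **Button:** I pressed until it stopped moving, peaking at about 13 N upward and 7 N sideways on the wrist. It was back up in the last pictures.
- **Everything else:** The capsule looked unmoved, and the wrist force was near zero with the gripper clear. I did not measure the poses of the other loose objects at the end; the arm stayed well away from them.
- **Disagreements:** The cameras differed by up to about 7 mm on the button and mixer positions, so I steered by the wrist view. The arm also stopped short over the button (up to 7 mm off, with a 1° tilt), and I corrected that before pressing.

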